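# Zero the bench comparator and hold a sleeve against its stop pins

### The job

Zero the empty bench comparator by pressing its red button right down to its stop and letting it come up again. Then pick up the pale steel sleeve, stand it upright on the comparator's bed and push it against the brass sprung plunger until it is fully home on the two steel stop pins, firmly but without ramming it. Finish while still holding the sleeve pressed home there with the gripper, because the spring pushes it back if you let go; leave the purple piston, the white cap and the spool where they are.

Things in the scene. Friction and masses are not known exactly. Their poses are not given: they have to be found in the camera images.
- gauge: fixed bench comparator: aluminium bed (x -58 to +88, y +-40, top at z 8 mm) with a blue housing on its far end (x 28 to 86, y +-37, top at z 46 mm; plunger bush from x 22). Origin on the desk, straight below the axis of a fully home sleeve; +x is the push direction (from the bed's open end to pins and housing), z up. On the housing: dial 5 mm high at left (+y), red button at right
- stop_pins: two upright bright steel stop pins, 6 mm diameter, from the bed up to 50 mm above the desk, at x 13.3, y +-7 mm in the gauge's frame (same origin and axes as the gauge). They are the hard stop: a sleeve that touches both has its axis over the gauge's origin. Their near faces lie 10.3 mm beyond that axis
- seat (a point): point on the bed's top (8 mm above the desk) where the middle of the sleeve's underside is when fully home
- plunger_tip (a point): near end of the brass measuring plunger, a 6 mm rod lying level 32 mm above the desk, that comes out between the pins; at rest it stands at x = +1 mm in the gauge's frame, 11 mm in front of where a home sleeve's wall is
- plunger (a joint): travel of the brass plunger in m: 0 free, grows as it is pushed in along the gauge's +x; about 0.010 to 0.011 with the sleeve home on the pins (can go 0.016). Spring 3 N at the start, about 6.3 N at home; pushes back out by itself
- zero_top (a point): centre of the top face of the red button (mushroom head 22 mm wide, its top 70 mm above the desk and 24 mm above the housing when up), at x 58, y -17 mm in the gauge's frame; it is pressed straight down
- zero (a joint): travel of the red button in m: 0 up, 0.008 right down on its stop. Spring 3 N at the start, 5.4 N at the stop; comes up by itself
- sleeve: pale steel sleeve, an open tube standing upright on the desk, 24 mm diameter, 52 mm high, wall 5 mm, 40 to 80 g. Origin at the centre of its underside, z along its axis
- piston: purple moulded piston standing upright, 23 mm diameter, 40 mm high, bystander; origin at the centre of its underside
- cap: white tapered cap standing upright, 26 mm diameter, 44 mm high, bystander; origin at the centre of its underside
- spool: dark brown spool, 26 mm diameter, 14 mm high, bystander on the robot's side of the comparator; origin at the centre of its underside
There are look-alikes about, which are no part of the job. Leave any pink look-alike of the sleeve alone.

How it is judged (in metres and radians):
On the way, in this order (a step that is already met when the one before it is completed fails the run):
1. the red button is pressed right down (7 mm or more of its 8 mm) while the brass plunger is free (value of joint zero above 0.007 m and value of joint plunger below 0.001 m), for 0.1 s.
2. the red button is up again and the sleeve has pushed the plunger in and meets the stop pins (value of joint zero below 0.002 m and value of joint plunger above 0.009 m and contact force between sleeve and plunger above 2 N and contact force between sleeve and stop_pins above 1 N), for 0.3 s.
At the end, for the whole second after the job is handed in: The gripper holds the sleeve still, upright within 0.12 rad, within 4 mm of the seat point and of the bed, pressing the pins with over 1 N and the plunger (over 2 N) in by 9 mm or more; the red button is up; piston, cap and spool are within 20 mm of where they started (all of step 2 and contact force between the fingers and sleeve above 1 N and horizontal distance between sleeve and seat below 0.004 m and z of sleeve in the frame of seat between -0.003 and 0.004 m and angle between sleeve's own z axis and vertical below 0.12 rad and linear speed of sleeve below 0.01 m/s and distance of each of piston, cap, spool from where it was at the start of the episode below 0.02 m); the arm keeps its last pose, push and grip.
It fails at once if the sleeve is rammed onto the stop pins (over 60 N) (contact force between sleeve and stop_pins above 60 N).
It fails at once if a bystander is shifted by more than 20 mm (distance of any of piston, cap, spool from where it was at the start of the episode above 0.02 m).
It also fails if it takes over 59 s, if anything falls off the work surface, if the arm or the gripper's body presses on something with over 40 N, if the wrist force passes 120 N, or if a joint passes its speed limit or range.

### The arm

A 7-joint arm with a two-finger parallel gripper is mounted at the origin on a cart in front of the work surface, level with it; the furniture and walls round the work are solid. World frame = base frame: x ahead of the robot, y to its left, z up, the work surface at z = 0. Lengths are in mm, angles in rad, forces in N, time in s.
With the tool pointing down it reaches from about 400 to 875 mm from the base axis. Payload 4.4 kg.
Tool frame: the origin (TCP) lies where the fingers leave the gripper's body, on its centre line; the fingertips stand 73 mm ahead of it and the grasp point (between the pads) lies 54 mm ahead of it; z points along the fingers, y is the line along which they close (so a half turn about z gives the same grasp; the last joint's range is limited). The gripper opens to 85 mm and grips with 20 to 120 N. Pads are 22 mm wide; open, the fingers measure 114 mm over their backs; the gripper's body (76 mm by 85 mm) begins 54 mm behind the grasp point. The pads swing forward as they close: fully open they stand 13 mm farther back than shut.
Start: joints at [1.136, 0.628, 0.038, 1.517, -0.027, 0.996, -0.02], TCP at [234.348, -606.299, 303.913] pointing down, gripper open.
Joint ranges: [-3.06, 3.06], [-0.37, 2.12], [-1.25, 1.32], [0.18, 2.47], [-1.1, 4.24], [0.23, 1.98], [-2.94, 2.94]. Speed limits (rad/s): [2.57, 2.57, 3.14, 3.14, 3.14, 3.14, 3.14].

### API

Orientations are given as [roll, pitch, yaw] about the fixed x, y, z axes, in that order (R = Rz(yaw) Ry(pitch) Rx(roll)).
In Python, from cell import ctrl gives the robot as it stands.
- The arm moves only by the tool send_rows, never from a script. Its argument "rows" is a list that holds one entry, the list of rows, each a list of 6 numbers: the shift along the tool's x, y, z in cm, then the turn, a rotation vector about the tool's x, y, z in rad. In form: [[[tx, ty, tz, wx, wy, wz], ...]]. A call has 1 to 10 rows; each row is the pose to reach, as a shift and turn from the pose commanded when the call began, along the tool's axes at that moment; what a row does not reach only later rows make up. A row lasts 1/10 s, in which the tool goes at most 50 mm and 8.59 degrees, less where a joint would pass 70% of its speed; a pose out of reach is approached as far as the arm can. A call with a gripper value outside its range is refused whole. "grip" is the closure in counts, from 0 (fully open) to 255 (shut), set as the call begins (left out, the last holds). The fingers move at their own pace and stop on an object; the grip force is fixed at half the most. Time passes only in rows, so rows that repeat a pose let the fingers close. It gives the time, the measured TCP pose, the force, the opening and the grip force at its end, in the units of the state.
- ctrl.read_state(): the state, without advancing time (a new reading comes with each control period).
- ctrl.get_image(name): name is "scene" or "side" or "wrist"; returns a dict with "pixels" (400x640x3 uint8, red, green, blue), "fx", "fy", "cx", "cy" (pixels), "extrinsics" (4x4, takes a point from camera to world coordinates); the wrist camera has in their place "mount" (4x4, takes a point from camera to tool coordinates, whose origin is the TCP and whose axes are the flange's). Camera axes: x right, y up, looking along -z (the intrinsics and any distortion apply to the point x, -y, -z); pixel columns grow to the right and rows downward; lengths in mm; the calibration is good to about 2 mm. A picture is of the moment at which its call begins: read the wrist's pose just before it. There is no depth.
- ctrl.finish_job(): hands the job in; it is judged then, once.
The state is a dict: "clock": time; "qpos": joint angles; "qd": joint speeds; "tau": joint torques, N m; "eef_pos": TCP position; "tool_rot": TCP orientation; "force": force on the tool from outside, world axes, zero at the start; "torque": the same for the moment, N m; "width": finger opening in mm; "gripper_force": force on a finger pad.
Only numpy, scipy, OpenCV 4.12 (cv2) and the standard library are available. Lean on these libraries where they do the work, as an engineer would, in place of code of your own. Each camera call takes 0.05 s, during which the arm holds its last target. There are 200 camera calls.

## Working session

There is one attempt and no reset: what is moved stays moved. The work goes in short steps, Python scripts to look and compute and a tool call to move; the robot and the scene stay as the last step left them, time stands still between calls to the robot, and variables do not carry over. Pictures are saved under pics/ and viewed, at most 10 in all, crops included, and the job is handed in when it is done.

Besides the shell and the picture viewer there is one more tool, called after "Request:" by a JSON object that holds its "fn" and its "kwargs", one argument or row to a line. send_rows: Moves the arm, as the interface text tells. Its arguments: {"type":"object","properties":{"rows":{"type":"array","items":{"type":"array","items":{"type":"array","items":{"type":"number"}}}},"grip":{"type":"number"}},"required":["rows"]}

```bash
mkdir -p pics; ls; python3 - <<'E'
from cell import ctrl
import cv2,numpy as np
s=ctrl.read_state();print({k:np.round(v,3).tolist() for k,v in s.items()})
for n in("scene","side"):
    i=ctrl.get_image(n);cv2.imwrite(f"pics/{n}0.png",i["pixels"][:,:,::-1])
    print(n,{k:np.round(v,3).tolist() for k,v in i.items() if k!="pixels"})
i=ctrl.get_image("wrist");print(i.keys(),np.round(i["mount"],3).tolist(),i["fx"],i["cx"],i["cy"])
cv2.imwrite("pics/wrist0.png",i["pixels"][:,:,::-1])
E
```

```text
pics
{'clock': 0.0, 'qpos': [1.136, 0.629, 0.038, 1.518, -0.027, 0.996, -0.02], 'qd': [-0.002, -0.002, -0.001, -0.001, -0.002, 0.001, -0.001], 'tau': [-0.001, -56.34, 1.226, -19.344, 0.011, 0.011, -0.0], 'eef_pos': [234.217, -605.814, 302.978], 'tool_rot': [-3.14, -0.0, 0.369], 'force': [-0.321, -0.501, 0.053], 'torque': [0.006, -0.027, -0.012], 'gripper_force': 0.0, 'width': 85.522}
scene {'fx': 371.512, 'fy': 371.512, 'cx': 313.257, 'cy': 203.132, 'extrinsics': [[-0.643, 0.6, -0.475, 90.397], [-0.766, -0.49, 0.417, 297.885], [0.018, 0.632, 0.775, 733.219], [0.0, 0.0, 0.0, 1.0]]}
side {'fx': 484.232, 'fy': 484.232, 'cx': 319.661, 'cy': 192.107, 'extrinsics': [[-0.936, -0.203, 0.286, 793.541], [0.35, -0.502, 0.79, 808.574], [-0.017, 0.84, 0.542, 666.876], [0.0, 0.0, 0.0, 1.0]]}
dict_keys(['pixels', 'fx', 'fy', 'cx', 'cy', 'mount']) [[-0.001, 0.952, 0.307, 79.262], [1.0, 0.001, 0.0, -0.132], [0.0, 0.307, -0.952, -68.18], [0.0, 0.0, 0.0, 1.0]] 324.1667514126145 320.0104341168025 195.97602035684892
```

View pics/scene0.png

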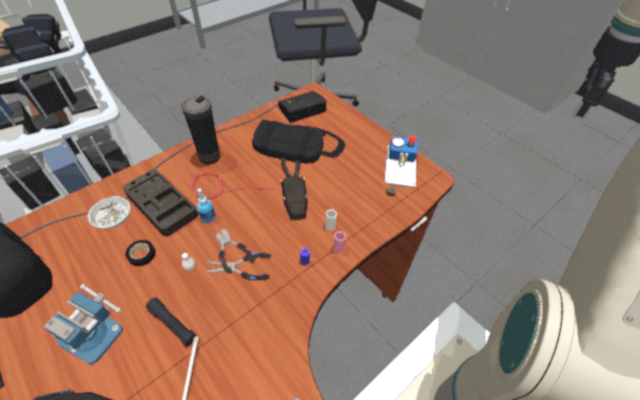

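View pics/side0.png

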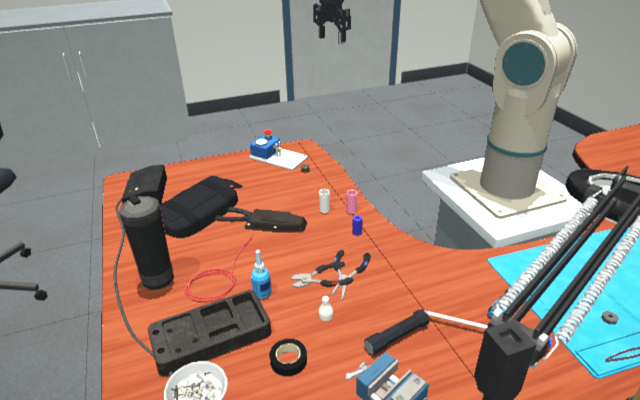

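Scene picture: sleeve at about (331,220), pink look-alike at (339,242), purple piston at (305,256), gauge at (402,160), spool at (391,190). Side picture: sleeve at (324,201), gauge at (277,150). I'll zoom in on both.

```bash
cat > h.py <<'E'
import numpy as np,cv2
from scipy.spatial.transform import Rotation as R
from cell import ctrl
def cam(n):
    s=ctrl.read_state();i=ctrl.get_image(n)
    if n=="wrist":
        T=np.eye(4);T[:3,:3]=R.from_euler("xyz",s["tool_rot"]).as_matrix();T[:3,3]=s["eef_pos"];E=T@i["mount"]
    else:E=i["extrinsics"]
    return i,np.array(E)
def ray(i,E,u,v):
    d=E[:3,:3]@np.array([(u-i["cx"])/i["fx"],-(v-i["cy"])/i["fy"],-1]);return E[:3,3],d
def at(i,E,u,v,z):
    o,d=ray(i,E,u,v);return o+d*(z-o[2])/d[2]
def proj(i,E,p):
    c=E[:3,:3].T@(np.array(p,float)-E[:3,3]);return i["cx"]+i["fx"]*c[0]/-c[2],i["cy"]-i["fy"]*c[1]/-c[2]
E
python3 - <<'E'
from h import *
i,E=cam("scene");j,F=cam("side")
for n,u,v,z in[("sleevebot",331,229,0),("sleevetop",331,212,52),("btn",412,140,70),("spool",391,190,7)]:print(n,at(i,E,u,v,z).round(0))
for n,u,v,z in[("sleevebot",324,211,0),("sleevetop",324,191,52),("btn",267,132,70),("spool",305,169,7)]:print(n,at(j,F,u,v,z).round(0))
a=cv2.imread("pics/scene0.png");b=cv2.imread("pics/side0.png")
f=lambda x,u,v:cv2.resize(x[v:v+60,u:u+80],None,fx=5,fy=5,interpolation=cv2.INTER_CUBIC)
cv2.imwrite("pics/z.png",np.vstack([np.hstack([f(a,370,135),f(b,240,120)]),np.hstack([f(a,295,200),f(b,300,180)])]))
E
```

```text
sleevebot [452. -78.   0.]
sleevetop [462. -84.  52.]
btn [ 497. -407.   70.]
spool [ 442. -279.    7.]
sleevebot [461. -83.   0.]
sleevetop [457. -90.  52.]
btn [ 506. -413.   70.]
spool [ 441. -278.    7.]
```

View pics/z.png

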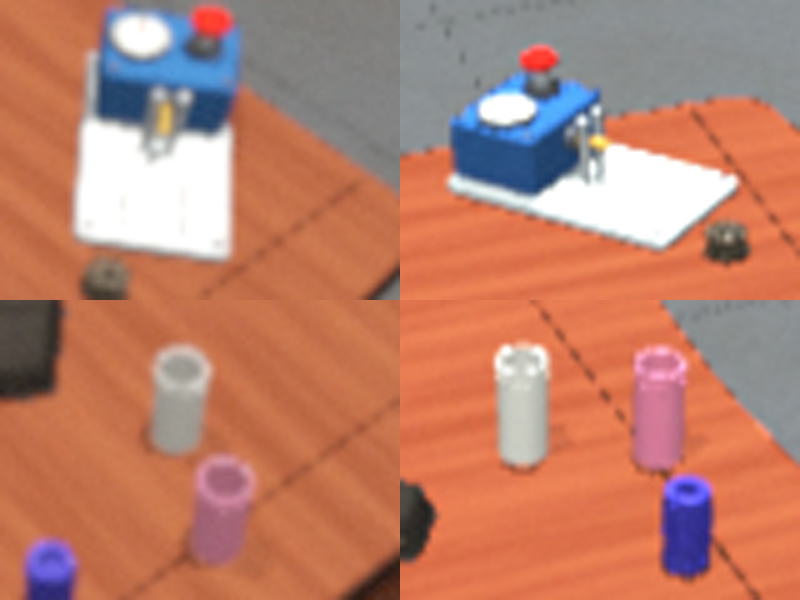

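Zooms: bed open-end corners, button top and dial are clear in both views, as are the sleeve's top rims. I'll fit the gauge pose to these points.

```bash
python3 - <<'E'
from h import *
from scipy.optimize import least_squares as LS
i,E=cam("scene");j,F=cam("side")
px=lambda u,v,a,b:(a+(u+.5)/5-.5,b+(v+.5)/5-.5)
sc=lambda u,v:(i,E,*px(u,v,370,135)); sd=lambda u,v:(j,F,*px(u-400,v,240,120))
O=[(sc(78,240),(-58,40,8)),(sc(229,255),(-58,-40,8)),(sc(212,16),(58,-17,70)),(sd(665,243),(-58,40,8)),(sd(737,182),(-58,-40,8)),(sd(539,57),(58,-17,70)),(sc(158,95),(13.3,7,50)),(sc(185,95),(13.3,-7,50)),(sd(586,120),(13.3,7,50)),(sd(598,110),(13.3,-7,50))]
def r(p):
    M=R.from_euler("z",p[2]).as_matrix();o=[]
    for (c,X,u,v),q in O:
        a,b=proj(c,X,M@q+[p[0],p[1],0]);o+=[a-u,b-v]
    return np.array(o)
s=LS(r,[470,-350,-1.5]);print(s.x);print(s.fun.reshape(-1,2).round(1).tolist())
a=px(181,67,295,200);b=px(123,60,300,180)
for n,c in(("sc",(i,E,*a)),("sd",(j,F,*b))):print(n,at(*c,52))
a=px(224,180,295,200);b=px(260,64,300,180)
for n,c in(("pinksc",(i,E,*a)),("sd",(j,F,*b))):print(n,at(*c,52))
for q in[(58,-17,0),(0,0,0),(-70,0,0)]:print((R.from_euler("z",s.x[2]).apply(q)+[s.x[0],s.x[1],0]).round(1))
E
```

```text
[ 479.12900359 -359.7289886    -0.86157495]
[[0.2, -1.3], [0.4, -0.3], [0.1, -0.3], [0.4, 0.7], [0.7, 0.3], [0.2, 0.6], [0.2, -0.6], [0.1, 0.1], [-0.2, 1.0], [0.2, 1.0]]
sc [460.17548624 -81.50592394  52.        ]
sd [457.97373857 -86.95824454  52.        ]
pinksc [400.92783645 -54.16420134  52.        ]
sd [399.81371707 -59.72037467  52.        ]
[ 504.  -414.8    0. ]
[ 479.1 -359.7    0. ]
[ 433.5 -306.6    0. ]
```

Request:
{"fn": "send_rows", "kwargs": {
  "rows": [
    [[32, -8, 3, 0, 0, 1.231], [32, -8, 3, 0, 0, 1.231], [32, -8, 3, 0, 0, 1.231], [32, -8, 3, 0, 0, 1.231], [32, -8, 3, 0, 0, 1.231], [32, -8, 3, 0, 0, 1.231], [32, -8, 3, 0, 0, 1.231], [32, -8, 3, 0, 0, 1.231], [32, -8, 3, 0, 0, 1.231], [32, -8, 3, 0, 0, 1.231]]
  ],
  "grip": 255
}}

```text
clock: 1.35
eef_pos: [503.3, -416.9, 273.9]
tool_rot: [3.14, -0.0, -0.861]
force: [-0.2, 0.4, -0.5]
width: 0.1
gripper_force: 0.0
```

Request:
{"fn": "send_rows", "kwargs": {
  "rows": [
    [[0, 0, 0, 0, 0, 0], [0, 0, 0, 0, 0, 0], [0, 0, 0, 0, 0, 0]]
  ]
}}

```text
clock: 1.65
eef_pos: [503.4, -417.0, 274.2]
tool_rot: [-3.141, -0.0, -0.863]
force: [0.8, -0.4, 0.0]
width: -0.2
gripper_force: 0.0
```

```bash
python3 - <<'E'
from h import *
s=ctrl.read_state();print(s["eef_pos"],s["tool_rot"],s["qpos"],s["clock"],s["width"],s["force"])
i,E=cam("wrist");cv2.imwrite("pics/w1.png",i["pixels"][:,:,::-1])
M=R.from_euler("z",-.8616)
for q in[(58,-17,70),(13.3,7,50),(13.3,-7,50),(28,37,46),(28,-37,46),(86,-37,46),(86,37,46),(-58,40,8),(-58,-40,8)]:print(q,np.round(proj(i,E,M.apply(q)+[479.1,-359.7,0]),1))
E
```

```text
[ 503.35489679 -417.04645583  274.17404768] [-3.14132205e+00 -2.96938343e-04 -8.62804593e-01] [ 0.42997849  0.69272647  0.38212714  1.54512501 -0.29507856  0.9608029
 -1.53138723] 1.65 -0.22278192524947238 [ 0.81976186 -0.42866284  0.0176913 ]
(58, -17, 70) [318.7 187.6]
(13.3, 7, 50) [294.3 225.8]
(13.3, -7, 50) [308.7 225.8]
(28, 37, 46) [263.5 210.3]
(28, -37, 46) [339.4 210.2]
(86, -37, 46) [340.5 151. ]
(86, 37, 46) [260.  151.1]
(-58, 40, 8) [270.4 268.1]
(-58, -40, 8) [338.9 268. ]
```

View pics/w1.png

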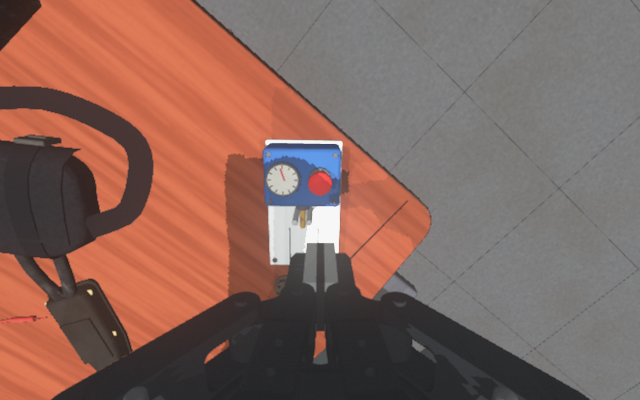

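Wrist view: button at (320,183), the housing's near edge at v=206, and the fingers straight below the camera. Everything is within about 4 mm of the prediction. I'm descending to the button.

Request:
{"fn": "send_rows", "kwargs": {
  "rows": [
    [[0.2, 0, 4, 0, 0, 0], [0.2, 0, 8, 0, 0, 0], [0.2, 0, 11, 0, 0, 0], [0.2, 0, 12.3, 0, 0, 0], [0.2, 0, 12.3, 0, 0, 0]]
  ]
}}

```text
clock: 2.2
eef_pos: [504.5, -417.4, 149.3]
tool_rot: [3.141, 0.003, -0.862]
force: [-0.2, -0.3, 0.9]
width: 0.3
gripper_force: 0.0
```

Request:
{"fn": "send_rows", "kwargs": {
  "rows": [
    [[0, 0, 0.3, 0, 0, 0], [0, 0, 0.5, 0, 0, 0], [0, 0, 0.7, 0, 0, 0], [0, 0, 0.9, 0, 0, 0], [0, 0, 1.1, 0, 0, 0], [0, 0, 1.1, 0, 0, 0]]
  ]
}}

```text
clock: 2.8
eef_pos: [505.7, -418.1, 140.4]
tool_rot: [-3.141, -0.001, -0.862]
force: [0.8, 0.2, 3.6]
width: -0.1
gripper_force: 1.7
```

Request:
{"fn": "send_rows", "kwargs": {
  "rows": [
    [[0, 0, 0.2, 0, 0, 0], [0, 0, 0.4, 0, 0, 0], [0, 0, 0.5, 0, 0, 0], [0, 0, 0.6, 0, 0, 0], [0, 0, 0.6, 0, 0, 0]]
  ]
}}

```text
clock: 3.3
eef_pos: [505.7, -418.2, 134.7]
tool_rot: [-3.141, -0.001, -0.862]
force: [0.3, 0.6, 8.3]
width: 0.3
gripper_force: 4.1
```

Request:
{"fn": "send_rows", "kwargs": {
  "rows": [
    [[0, 0, 0.05, 0, 0, 0], [0, 0, 0.1, 0, 0, 0], [0, 0, 0.15, 0, 0, 0], [0, 0, 0.15, 0, 0, 0], [0, 0, 0.15, 0, 0, 0]]
  ]
}}

```text
clock: 3.8
eef_pos: [505.7, -418.2, 134.6]
tool_rot: [-3.141, -0.002, -0.862]
force: [-1.2, 2.9, 16.6]
width: -0.2
gripper_force: 8.3
```

Request:
{"fn": "send_rows", "kwargs": {
  "rows": [
    [[0, 0, -2, 0, 0, 0], [0, 0, -6, 0, 0, 0], [0, 0, -11, 0, 0, 0], [-5, -3, -12, 0, 0, 0], [-9, -6, -12, 0, 0, 0], [-13, -9, -12, 0, 0, 0], [-17, -11, -12, 0, 0, 0], [-21, -13, -12, 0, 0, 0], [-25, -16, -12, 0, 0, 0], [-28.4, -18.2, -12, 0, 0, 0]]
  ]
}}

```text
clock: 4.8
eef_pos: [457.5, -80.8, 251.8]
tool_rot: [3.141, 0.002, -0.861]
force: [0.7, 1.0, 0.1]
width: -0.3
gripper_force: 0.0
```

Request:
{"fn": "send_rows", "kwargs": {
  "rows": [
    [[0, 0, 0, 0, 0, 0], [0, 0, 0, 0, 0, 0], [0, 0, 0, 0, 0, 0], [0, 0, 0, 0, 0, 0]]
  ],
  "grip": 0
}}

```text
clock: 5.2
eef_pos: [458.6, -85.4, 252.3]
tool_rot: [3.141, -0.001, -0.865]
force: [-0.2, 0.2, 0.5]
width: 58.1
gripper_force: 0.0
```

```bash
python3 - <<'E'
from h import *
s=ctrl.read_state();print(s["eef_pos"],s["tool_rot"],s["qpos"],s["clock"],s["width"],s["force"])
i,E=cam("wrist");cv2.imwrite("pics/w2.png",i["pixels"][:,:,::-1])
print(proj(i,E,(459,-84,52)),proj(i,E,(459,-84,0)))
j,F=cam("side");print("piston",at(j,F,357,217,40))
E
```

```text
[458.64391965 -85.37787768 252.32423208] [ 3.14101269e+00 -5.75431926e-04 -8.64953372e-01] [-0.17091838  0.47995774  0.41699523  2.0774393  -0.31538216  0.64393463
 -1.9770538 ] 5.2 58.11890444446247 [-0.23702183  0.23084319  0.52581516]
(np.float64(319.3654308928592), np.float64(188.34006150992474)) (np.float64(319.43426104616316), np.float64(173.81811138685015))
piston [421.36550655  19.59077582  40.        ]
```

View pics/w2.png

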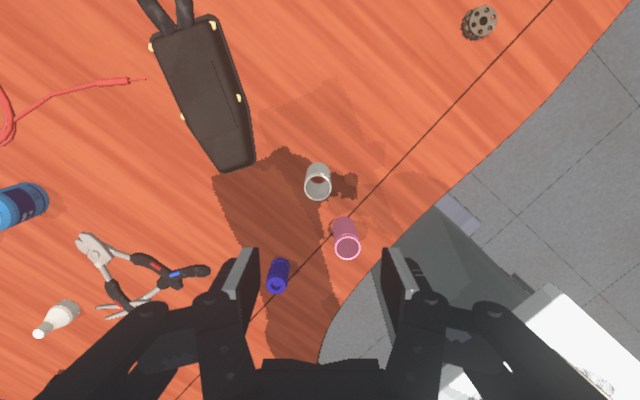

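Wrist view: sleeve rim centre at about (318,187), predicted (319,188), so I'm right above it. The pink look-alike at (347,240) and the piston at (278,275) are clear of the fingers.

Request:
{"fn": "send_rows", "kwargs": {
  "rows": [
    [[0.1, -0.1, 3, 0, 0, 0], [0.1, -0.1, 7, 0, 0, 0], [0.1, -0.1, 11, 0, 0, 0], [0.1, -0.1, 14, 0, 0, 0], [0.1, -0.1, 16, 0, 0, 0], [0.1, -0.1, 16.4, 0, 0, 0], [0.1, -0.1, 16.4, 0, 0, 0]]
  ]
}}

```text
clock: 6.0
eef_pos: [459.6, -84.8, 87.3]
tool_rot: [3.14, 0.001, -0.864]
force: [0.5, 0.2, -1.1]
width: 85.4
gripper_force: 0.0
```

Request:
{"fn": "send_rows", "kwargs": {
  "rows": [
    [[0, 0, 0, 0, 0, 0], [0, 0, 0, 0, 0, 0], [0, 0, 0, 0, 0, 0], [0, 0, 0, 0, 0, 0], [0, 0, 0, 0, 0, 0], [0, 0, 0, 0, 0, 0], [0, 0, 0, 0, 0, 0], [0, 0, 0, 0, 0, 0]]
  ],
  "grip": 255
}}

```text
clock: 6.8
eef_pos: [460.5, -83.8, 88.9]
tool_rot: [-3.141, -0.001, -0.862]
force: [0.3, 0.7, 6.3]
width: 22.6
gripper_force: 58.7
```

Request:
{"fn": "send_rows", "kwargs": {
  "rows": [
    [[0, 0, -1, 0, 0, 0], [0, 0, -4, 0, 0, 0], [0, 0, -8, 0, 0, 0], [3, 3, -11, 0, 0, 0], [6, 6, -11, 0, 0, 0], [9, 9, -11, 0, 0, 0], [12, 12, -11, 0, 0, 0], [15, 14.5, -11, 0, 0, 0], [18, 16.5, -11, 0, 0, 0], [18, 16.5, -11, 0, 0, 0]]
  ]
}}

```text
clock: 7.8
eef_pos: [450.9, -334.3, 199.4]
tool_rot: [3.139, -0.006, -0.869]
force: [0.1, 0.1, -0.8]
width: 22.9
gripper_force: 58.8
```

Request:
{"fn": "send_rows", "kwargs": {
  "rows": [
    [[0, 0, 0, 0, 0, 0], [0, 0, 0, 0, 0, 0], [0, 0, 0, 0, 0, 0]]
  ]
}}

```text
clock: 8.1
eef_pos: [452.1, -326.2, 198.4]
tool_rot: [-3.141, 0.001, -0.86]
force: [0.6, 0.4, -0.6]
width: 22.7
gripper_force: 58.8
```

```bash
python3 - <<'E'
from h import *
s=ctrl.read_state();print(s["eef_pos"],s["tool_rot"],s["qpos"],s["clock"],s["width"],s["gripper_force"],s["force"])
i,E=cam("wrist");p=i["pixels"][100:400,160:480,::-1];cv2.imwrite("pics/w3.png",cv2.resize(p,None,fx=2,fy=2,interpolation=cv2.INTER_CUBIC))
M=R.from_euler("z",-.8616)
f=lambda q:((np.array(proj(i,E,q))-[160,100]+.5)*2-.5).round(1)
for q in[(58,-17,70),(13.3,7,50),(13.3,-7,50),(28,37,46),(28,-37,46),(86,-37,46),(86,37,46),(-58,40,8),(-58,-40,8)]:print(q,f(M.apply(q)+[479.1,-359.7,0]))
e=s["eef_pos"];print("rim",f(e+[0,0,-70]),f(e+[0,0,-36]))
E
```

```text
[ 452.11069395 -326.22807606  198.38965237] [-3.14106515e+00  1.29562965e-03 -8.60273212e-01] [ 0.33845878  0.66909985  0.36864513  1.88391406 -0.37560042  0.65791196
 -1.49569015] 8.1 22.687154692499693 58.83750095323194 [ 0.62751496  0.35342393 -0.57060943]
(58, -17, 70) [ 389.5 -101.4]
(13.3, 7, 50) [305.8  54.6]
(13.3, -7, 50) [348.4  54.6]
(28, 37, 46) [214.1   7.5]
(28, -37, 46) [440.2   7.7]
(86, -37, 46) [ 451.4 -193.4]
(86, 37, 46) [ 204.4 -193.6]
(-58, 40, 8) [231.2 215.1]
(-58, -40, 8) [419.9 215.2]
rim [323.7 327.5] [324.4 418. ]
```

View pics/w3.png

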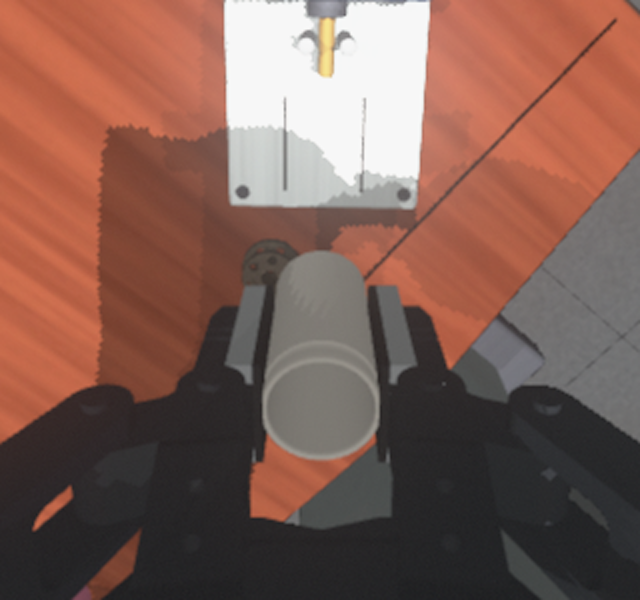

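Wrist view: sleeve held upright, rim at (321,405). Pins are at (305,43) and (347,43) with the plunger at u=326, so they sit about 1.6 mm to the right of the tool and about 45 mm ahead. The spool at (268,262) is clear of the descent. I'm lowering onto the bed.

Request:
{"fn": "send_rows", "kwargs": {
  "rows": [
    [[0.6, 0.16, 2, 0, 0, 0], [0.6, 0.16, 5, 0, 0, 0], [0.6, 0.16, 8, 0, 0, 0], [0.6, 0.16, 9.5, 0, 0, 0], [0.6, 0.16, 9.8, 0, 0, 0], [0.6, 0.16, 9.8, 0, 0, 0], [0.6, 0.16, 9.8, 0, 0, 0]]
  ]
}}

```text
clock: 8.85
eef_pos: [455.3, -334.0, 101.6]
tool_rot: [-3.141, -0.002, -0.862]
force: [0.9, -0.1, -0.6]
width: 22.8
gripper_force: 58.8
```

Request:
{"fn": "send_rows", "kwargs": {
  "rows": [
    [[0, 0, 0.1, 0, 0, 0], [0, 0, 0.15, 0, 0, 0], [0, 0, 0.2, 0, 0, 0], [0, 0, 0.2, 0, 0, 0]]
  ]
}}

```text
clock: 9.25
eef_pos: [454.7, -333.5, 98.6]
tool_rot: [-3.141, -0.0, -0.862]
force: [0.0, 0.3, -0.3]
width: 22.8
gripper_force: 58.8
```

Request:
{"fn": "send_rows", "kwargs": {
  "rows": [
    [[0, 0, 0.05, 0, 0, 0], [0, 0, 0.1, 0, 0, 0], [0, 0, 0.15, 0, 0, 0], [0, 0, 0.15, 0, 0, 0]]
  ]
}}

```text
clock: 9.65
eef_pos: [454.6, -333.5, 97.0]
tool_rot: [-3.141, -0.0, -0.862]
force: [-0.5, -0.5, 1.9]
width: 22.6
gripper_force: 59.1
```

```bash
python3 - <<'E'
from h import *
s=[ctrl.read_state() for _ in range(1)][0];print(s["eef_pos"],s["force"])
i,E=cam("side");a=cv2.resize(i["pixels"][125:175,250:320,::-1],None,fx=8,fy=8,interpolation=cv2.INTER_CUBIC)
i,E=cam("wrist");p=i["pixels"][40:340,220:420,::-1]
print((np.array(i["cx"])-220)*2)
p=cv2.resize(p,None,fx=1.2,fy=4/3*1.0);cv2.imwrite("pics/c4.png",np.hstack([a,cv2.resize(i["pixels"][60:360,240:360+40,::-1],(240,400))]))
e=s["eef_pos"]-np.array([479.1,-359.7,0]);print(R.from_euler("z",.8616).apply(e))
E
```

```text
[ 454.64932508 -333.53349546   97.03610178] [-0.50578961 -0.46932875  1.86807612]
200.02086823360503
[-35.7802491   -1.51500449  97.03610178]
```

View pics/c4.png

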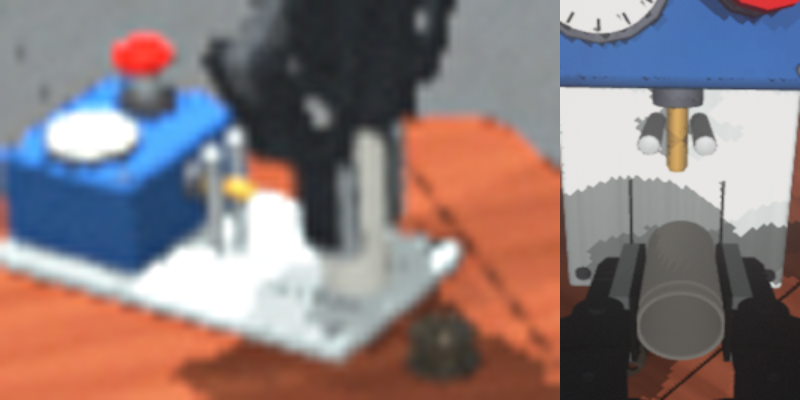

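The sleeve stands on the bed (light contact, 1.9 N). The side view shows it upright. In the wrist crop the plunger and pins (u=677) are about 0.8 mm left of the sleeve (u=681), so I'll correct that and push.

Request:
{"fn": "send_rows", "kwargs": {
  "rows": [
    [[0, -0.1, -0.04, 0, 0, 0], [0.6, -0.1, -0.04, 0, 0, 0], [1.2, -0.1, -0.04, 0, 0, 0], [1.8, -0.1, -0.04, 0, 0, 0], [2.2, -0.1, -0.04, 0, 0, 0], [2.5, -0.1, -0.04, 0, 0, 0], [2.7, -0.1, -0.04, 0, 0, 0], [2.8, -0.1, -0.04, 0, 0, 0], [2.8, -0.1, -0.04, 0, 0, 0]]
  ]
}}

```text
clock: 10.65
eef_pos: [473.5, -354.0, 97.2]
tool_rot: [3.142, 0.0, -0.862]
force: [0.6, 0.3, -0.9]
width: 22.6
gripper_force: 58.9
```

Request:
{"fn": "send_rows", "kwargs": {
  "rows": [
    [[0.1, 0, 0, 0, 0, 0], [0.2, 0, 0, 0, 0, 0], [0.3, 0, 0, 0, 0, 0], [0.4, 0, 0, 0, 0, 0], [0.4, 0, 0, 0, 0, 0]]
  ]
}}

```text
clock: 11.15
eef_pos: [475.8, -356.8, 97.2]
tool_rot: [3.142, 0.001, -0.862]
force: [-3.1, 2.7, 1.1]
width: 22.8
gripper_force: 59.1
```

Request:
{"fn": "send_rows", "kwargs": {
  "rows": [
    [[0.1, 0, 0, 0, 0, 0], [0.2, 0, 0, 0, 0, 0], [0.3, 0, 0, 0, 0, 0], [0.4, 0, 0, 0, 0, 0], [0.5, 0, 0, 0, 0, 0], [0.5, 0, 0, 0, 0, 0]]
  ]
}}

```text
clock: 11.75
eef_pos: [479.1, -360.6, 97.1]
tool_rot: [3.141, 0.002, -0.862]
force: [-3.9, 3.8, 1.9]
width: 22.5
gripper_force: 59.1
```

Request:
{"fn": "send_rows", "kwargs": {
  "rows": [
    [[0.05, 0, 0, 0, 0, 0], [0.1, 0, 0, 0, 0, 0], [0.15, 0, 0, 0, 0, 0], [0.2, 0, 0, 0, 0, 0], [0.2, 0, 0, 0, 0, 0]]
  ]
}}

```text
clock: 12.25
eef_pos: [480.1, -361.9, 97.2]
tool_rot: [3.142, 0.002, -0.862]
force: [-4.8, 3.7, 3.0]
width: 22.8
gripper_force: 59.2
```

Request:
{"fn": "send_rows", "kwargs": {
  "rows": [
    [[0.05, 0, 0, 0, 0, 0], [0.1, 0, 0, 0, 0, 0], [0.15, 0, 0, 0, 0, 0], [0.15, 0, 0, 0, 0, 0]]
  ]
}}

```text
clock: 12.65
eef_pos: [480.7, -362.6, 97.1]
tool_rot: [3.142, 0.004, -0.862]
force: [-5.3, 5.6, 4.2]
width: 22.6
gripper_force: 59.4
```

Request:
{"fn": "send_rows", "kwargs": {
  "rows": [
    [[0.05, 0, 0, 0, 0, 0], [0.1, 0, 0, 0, 0, 0], [0.15, 0, 0, 0, 0, 0], [0.15, 0, 0, 0, 0, 0]]
  ]
}}

```text
clock: 13.05
eef_pos: [480.9, -362.8, 97.1]
tool_rot: [-3.141, 0.006, -0.862]
force: [-6.5, 6.2, 6.9]
width: 22.7
gripper_force: 59.7
```

Request:
{"fn": "send_rows", "kwargs": {
  "rows": [
    [[0.07, 0, -0.02, 0, 0, 0], [0.14, 0, -0.04, 0, 0, 0], [0.21, 0, -0.05, 0, 0, 0], [0.28, 0, -0.05, 0, 0, 0], [0.3, 0, -0.05, 0, 0, 0], [0.3, 0, -0.05, 0, 0, 0], [0.3, 0, -0.05, 0, 0, 0]]
  ]
}}

```text
clock: 13.75
eef_pos: [481.2, -363.1, 97.1]
tool_rot: [-3.141, 0.012, -0.862]
force: [-10.6, 10.5, 8.4]
width: 22.7
gripper_force: 59.9
```

```bash
python3 - <<'E'
from h import *
s=ctrl.read_state();print(s["eef_pos"],s["tool_rot"],s["force"],s["torque"])
g=R.from_euler("z",.8616);print(g.apply(s["force"]),g.apply(s["eef_pos"]-np.array([479.1,-359.7,0])))
i,E=cam("side");a=cv2.resize(i["pixels"][120:170,250:310,::-1],(480,400),interpolation=cv2.INTER_CUBIC)
i,E=cam("wrist");cv2.imwrite("pics/c5.png",np.hstack([a,cv2.resize(i["pixels"][60:360,200:440,::-1],(320,400),interpolation=cv2.INTER_CUBIC)]))
E
```

```text
[ 481.1525671  -363.13810831   97.06968874] [-3.14147491  0.01228673 -0.86206415] [-10.6452156   10.50156441   8.40573729] [ 2.09677919  2.21629632 -0.08781613]
[-14.90190567  -1.23962801   8.40573729] [ 3.94581165 -0.68131554 97.06968874]
```

View pics/c5.png

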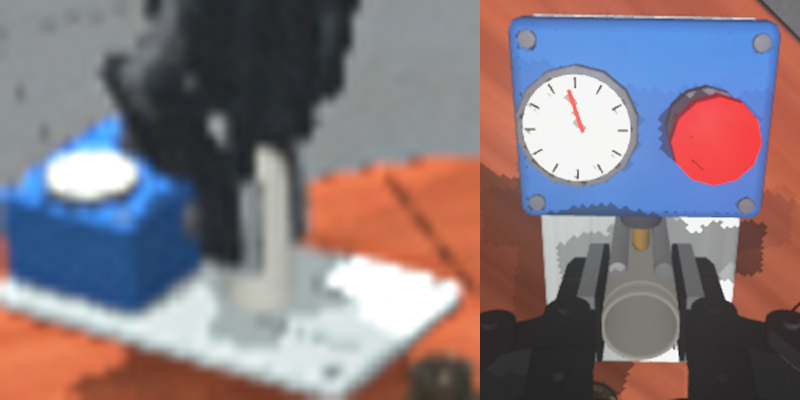

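The sleeve is home: the wrist view shows its wall touching both pins, the plunger pushed in between them and the button up. The push is about 15 N with a tilt of only 0.012 rad. I'll hold briefly, then hand it in.

Request:
{"fn": "send_rows", "kwargs": {
  "rows": [
    [[0, 0, 0, 0, 0, 0], [0, 0, 0, 0, 0, 0], [0, 0, 0, 0, 0, 0], [0, 0, 0, 0, 0, 0], [0, 0, 0, 0, 0, 0]]
  ]
}}

```text
clock: 14.35
eef_pos: [481.2, -363.1, 97.1]
tool_rot: [-3.141, 0.012, -0.862]
force: [-9.9, 10.4, 9.1]
width: 22.6
gripper_force: 59.9
```

```bash
python3 - <<'E'
from cell import ctrl
s=ctrl.read_state();print(s["eef_pos"],s["force"],s["clock"]);print(ctrl.finish_job())
E
```

```text
[ 481.16153342 -363.13345395   97.05591979] [-9.9049738  10.42378941  9.05634975] 14.35
the job is handed in; nothing more can be done
None
```

I zeroed the comparator and handed the job in at 14.35 s, with the sleeve still gripped and pressed home on both pins at about 15 N; no verdict came back, so success is my own reading of the forces and pictures.

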